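# Open the dial lock on the die case and hold it up

## Task

The brass lock on the blue die case wants only its last number: turn its black dial, feeling it click from notch to notch, until the white line clicks home at the red mark, then draw the straight shackle fully out by its knob while the lock still sits on the staple. Lift the open lock up off the staple and finish holding it still in the gripper, upright with the shackle drawn, a good hand's width (100 mm) above the lid, and leave everything else on the bench as it is.

Things in the scene. Friction and masses are not known exactly. Their poses are not given: they have to be found in the camera images.
- case: steel die case, painted blue, 348 (along its y) x 248 (along its x) x 75 mm high, fixed to the bench. Origin under its centre; its front with the hasp looks along its -x, towards the robot. Its flat lid is 75 mm above the bench.
- staple (a point): the case's staple, an upright hoop of 8 mm round bar, 32 mm wide along the case's x and 40 mm high, standing up out of the lid into the lock's mouth. This point is on the lid at its foot.
- lock: brass block lock, 0.6 to 0.85 kg, loose, straddling the staple: a mouth under it, 11 mm wide in y, 42 mm deep, open along x, takes the hoop. Shackle drawn, it lifts straight up and is clear after 42 mm. Origin in its underside, mid-mouth (at the start on the lid at the staple, axes as the case's); the body fills x -28 to 28, y -26 to 78, z 0 to 54 mm. Dial on top, shackle's knob at its +y end.
- lock_grip (a point): point in the lock, within 10 mm of its centre of mass in y, 44 mm above its underside (10 mm below its top face), at y = 28 mm: lift it here, with a finger on each of the two long sides (56 mm apart, along its x).
- dial_knob (a point): on the dial's upright axis (lock y = 40 mm), 77 mm above the lock's underside. Dial, black: a 48 mm skirt with ten ticks, its upper face 59 mm above the underside, and on it a ribbed round knob 32 mm across, 59 to 79 mm above the underside. White line on one side of knob and skirt. Red mark on the lock's top beside the skirt, towards the shackle's knob (lock +y).
- dial (a joint): dial angle, rad: 0 (or a whole turn, 6.283) = white line at the red mark; grows counter-clockwise seen from above; turns without end either way. A sprung plunger clicks it into ten notches a turn (every 0.628 rad, one at 0), with up to about 0.1 N m; let go, it settles in the nearest notch. Only within about 0.12 rad of 0 can the shackle be drawn.
- bolt_knob (a point): middle of the shackle's pull knob, dark, 22 mm across, 24 mm long along lock y. The shackle is a straight 12 mm steel bolt along lock y, 24 mm above the lock's underside, through mouth and staple; shut, its knob stands 18 to 42 mm out from the lock's +y end (this point at lock y = 108 mm).
- bolt (a joint): how far the shackle is drawn out along lock +y, in m: 0 shut, 0.030 fully drawn (a stop). It leaves the staple at 0.022 and slides with about 5 N of friction; it stays where it is left.
- mallet: bystander: wooden mallet, head 75 x 125 x 80 mm, 280 mm long with its handle; leave it
- rod1: bystander: steel rod, 16 mm thick, 300 mm long, one end threaded; leave it
- rod2: bystander: steel rod like the other; leave it
- cap: bystander: white plastic cap 76 mm across, 16 mm high; leave it
- jug: bystander: blue oil jug, 170 x 100 mm, 250 mm high; leave it
- tin: bystander on the lid behind the lock: paste tin, 60 mm across, 44 mm high; leave it
- coupling: bystander on the lid behind the lock: copper-coloured pipe coupling, 46 mm across, 40 mm high; leave it
- die: bystander on the lid behind the lock: round steel threading die, 50 mm across, 14 mm high; leave it
There are look-alikes about, which are no part of the job. Of the things that look like the lock, the middle-sized one is meant.

How it is judged:
On the way, in this order (a step that is already met when the one before it is completed fails the run):
1. the dial stands clicked home with its white line at the red mark, the shackle still shut ((value of joint dial between -0.12 and 0.12 rad or value of joint dial between 6.163 and 6.403 rad) and value of joint bolt below 0.006 m), for 0.3 s.
2. the shackle is fully drawn while the lock still sits on the staple (value of joint bolt above 0.026 m and distance between lock and staple below 0.012 m), for 0.2 s.
At the end, for the whole second after the job is handed in: the lock hangs in the fingers alone, still, its underside more than 80 mm above the lid and its origin within 300 mm sideways of the staple, tilted less than 0.3 rad, with the shackle drawn more than 26 of its 30 mm (value of joint bolt above 0.026 m and z of lock in the frame of staple above 0.08 m and horizontal distance between each of lock, lock, lock, lock, lock, lock, lock, lock and staple below 0.3 m and angle between lock's own z axis and vertical below 0.3 rad and contact force between lock and the fingers above 4 N and contact force between lock and case below 0.1 N and linear speed of lock below 0.03 m/s); the arm keeps its last pose, push and grip.
It fails at once if a bystander is shifted by more than 30 mm (distance of any of mallet, rod1, rod2, cap, jug, tin, coupling, die from where it was at the start of the episode above 0.03 m).
It also fails if it takes over 61 s, if anything falls off the work surface, if the arm or the gripper's body presses on something with over 40 N, if the wrist force passes 120 N, or if a joint passes its speed limit or range.

## Robot

A 6-joint arm with a two-finger parallel gripper is mounted at the origin on the work surface. World frame = base frame: x ahead of the robot, y to its left, z up, the work surface at z = 0. Lengths are in m, angles in rad, forces in N, time in s.
With the tool pointing down it reaches from about 0.4 to 0.825 m from the base axis. Payload 7 kg.
Tool frame: the origin (TCP) lies on the centre line of the jaws, within the pads' length; the fingertips stand 19 mm ahead of it and the grasp point (between the pads) is the TCP; z points along the fingers, y is the line along which they close (so a half turn about z gives the same grasp; the last joint's range is limited). The gripper opens to 88 mm and grips with 3 to 60 N. Pads are 19 mm wide; open, the fingers measure 130 mm over their backs; the gripper's body (78 mm by 193 mm) begins 47 mm behind the grasp point.
Start: joints at [1.472, 0.359, 0.012, 0, -1.224, -0.288], TCP at [0.255, 0.625, 0.246] pointing down, gripper open.
Joint ranges: [-3.07, 3.07], [-1.43, 2.12], [-1.02, 1.25], [-3.03, 1.67], [-3.05, -0], [-3.03, 3.03]. Speed limits (rad/s): [2.39, 2.39, 3.01, 3.14, 3.14, 3.14].

## Interface

Orientations are given as [roll, pitch, yaw] about the fixed x, y, z axes, in that order (R = Rz(yaw) Ry(pitch) Rx(roll)).
In Python, from station import arm, imaging, models gives the robot as it stands.
- The arm moves only by the tool play_rows, never from a script. Its arguments are lists of equal length, an entry for each row: "travel": the shift along the tool's x, y, z in units of 25 mm (1.0 is 25 mm), a list of three; "twist": the turn about the tool's z in units of 0.15 rad (1.0 is 0.15 rad). A call has 1 to 8 rows; each row shifts and turns the commanded pose from where the row before left it, along the tool's axes as they then stand; what a row does not reach is not made up. A row lasts 1/8 s, in which the tool goes at most 62.5 mm and 10.7 degrees, less where a joint would pass 70% of its speed; a pose out of reach is approached as far as the arm can. A call with a number of a shift or a turn outside -1 to 1 is refused whole. A call with a gripper value outside its range is refused whole. "fingers" is the opening, from 0 (shut) to 1 (fully open), set as the call begins (left out, the last holds). The fingers move at their own pace and stop on an object; "newtons" is the grip in N (left out, the last holds). Time passes only in rows, so rows that do not move let the fingers close. It gives the time, the measured TCP pose, the force, the opening and the grip force at its end, in the units of the state.
- arm.get_state(): the state, without advancing time (a new reading comes with each control period).
- imaging.grab_frame(name): name is "scene" or "top" or "wrist"; returns a dict with "pixels" (400x640x3 uint8, red, green, blue), "fx", "fy", "cx", "cy" (pixels), "R" (3x3) and "t" (3): a world point X has camera coordinates R X + t; the wrist camera has in their place "T_tool_cam" (4x4, takes a point from camera to tool coordinates, whose origin is the TCP and whose axes are the flange's). Camera axes: x right, y down, z forward; pixel columns grow to the right and rows downward; lengths in m; the calibration is good to about 2 mm. A picture is of the moment at which its call begins: read the wrist's pose just before it. There is no depth.
- arm.job_done(): hands the job in; it is judged then, once.
Trained networks look in the newest picture that a camera, given by its name, has taken for a name from the list of things; names that differ only in an ending like _2 or _b are one class to them, and where a whole thing is asked for, a point or a joint stands for the part that bears it (a point fixed in the world has none). Each returns a list of dicts, best first, with "confidence" (0 to 1); they miss things now and then, are a little off and sometimes report something else, mostly with a low value. They report only what shows in the picture. A call takes as long as a camera call. They do not tell look-alikes from the thing itself.
- models.boxes_of(name, camera): "extent" ([centre column, centre row, width, height] in pixels, round what is visible of it).
- models.silhouettes(name, camera): "pixels" (400x640 bool, what is visible of it) and "extent" ([centre column, centre row, width, height] in pixels, round what is visible of it).
The state is a dict: "t": time; "q": joint angles; "qd": joint speeds; "joint_efforts": joint torques, N m; "eef_pos": TCP position; "ee_rot": TCP orientation; "force": force on the tool from outside, world axes, zero at the start; "moment": the same for the moment, N m; "width": finger opening in m; "gripper_force": force on a finger pad.
Only numpy, scipy, OpenCV 4.12 (cv2) and the standard library are available. Lean on these libraries where they do the work, as an engineer would, in place of code of your own. Each camera call takes 0.05 s, during which the arm holds its last target. There are 200 camera calls.

## Working session

There is one attempt and no reset: what is moved stays moved. The work goes in short steps, Python scripts to look and compute and a tool call to move; the robot and the scene stay as the last step left them, time stands still between calls to the robot, and variables do not carry over. Pictures are saved under pics/ and viewed, at most 10 in all, crops included, and the job is handed in when it is done.

Besides the shell and the picture viewer there is one more tool, called as name([rows], argument=value, ...), one row to a line, values as JSON. play_rows: Moves the arm, as the interface text tells. Shifts and turns lie within -1 to 1; 1 stands for 25 mm of shift or 0.15 rad of turn. Its arguments: {"type":"object","properties":{"travel":{"type":"array","items":{"type":"array","items":{"type":"number"}}},"twist":{"type":"array","items":{"type":"number"}},"fingers":{"type":"number"},"newtons":{"type":"number"}},"required":["travel","twist"]}

```bash
mkdir -p pics; python3 - <<'E'
from station import arm, imaging, models
import cv2,numpy as np
s=arm.get_state();print(s)
ims=[]
for c in ["scene","top"]:
    f=imaging.grab_frame(c);p=f["pixels"].copy()
    print(c,f["fx"],f["cx"],f["cy"],np.round(f["R"],3).tolist(),np.round(f["t"],3).tolist())
    cv2.imwrite(f"pics/{c}0.png",p[:,:,::-1])
    for n in ["lock","dial_knob","bolt_knob","case"]:
        for b in models.boxes_of(n,c): print(c,n,round(b["confidence"],2),np.round(b["extent"],1))
E
```

```text
{'t': 0.0, 'q': array([ 1.47209160e+00,  3.59341058e-01,  1.10568320e-02, -3.56508943e-04,
       -1.22409485e+00, -2.88093880e-01]), 'qd': array([ 8.00300001e-04,  3.13174094e-05, -8.13272284e-05,  5.20166842e-04,
        2.08852324e-03,  8.83140862e-05]), 'joint_efforts': array([ 5.64721831e-04, -5.82716238e+01,  2.93055475e+01,  6.99728832e+00,
        6.95289214e-03, -1.73808612e-04]), 'eef_pos': array([0.25447841, 0.62469398, 0.24465027]), 'ee_rot': array([ 3.13997991e+00, -1.28410012e-04, -3.86919907e-01]), 'force': array([ 0.48978823, -0.32288032,  0.1637489 ]), 'moment': array([0.02035072, 0.0554344 , 0.01374166]), 'gripper_force': 0.0, 'width': 0.08750511149861177}
scene 402.6602454533878 314.1737585310994 202.24857700525104 [[0.787, 0.617, -0.014], [0.34, -0.452, -0.824], [-0.515, 0.644, -0.566]] [-0.398, -0.074, 1.487]
scene lock 0.67 [269.2 225.1  30.4  21.2]
scene lock 0.64 [349.5 189.7  53.7  38.3]
scene lock 0.61 [310.5 226.3  42.   42.4]
scene lock 0.25 [321.9 268.8 158.1 133.1]
scene dial_knob 0.66 [351.1 176.1  19.7  16.7]
scene dial_knob 0.56 [271.5 215.9   9.7   7.3]
scene dial_knob 0.48 [312.2 213.8  17.   19. ]
scene bolt_knob 0.69 [320.7 285.1  18.   19.3]
scene bolt_knob 0.48 [329.1 212.7   7.6   9.2]
scene bolt_knob 0.41 [332.7 203.8  18.6  11.3]
scene case 0.58 [322.1 269.8 161.  130.2]
top 376.672419252503 319.34563345200485 197.71472682657978 [[-0.02, -1.0, -0.018], [-0.996, 0.022, -0.084], [0.085, 0.016, -0.996]] [0.014, 0.52, 1.134]
top lock 0.85 [339.9 243.3  38.1  16.3]
top lock 0.73 [249.2 212.4  75.8  26.9]
top lock 0.59 [345.1 184.1  54.3  21.3]
top dial_knob 0.88 [246.7 214.2  22.3  23.2]
top dial_knob 0.75 [345.6 181.5  16.5  17.2]
top dial_knob 0.65 [338.9 244.6  14.8  15.1]
top bolt_knob 0.65 [275.7 215.8  17.   16.1]
top bolt_knob 0.42 [352.1 249.1  10.1   6.1]
top case 0.74 [358.5 161.2 123.2  86.9]
top case 0.43 [394.3 134.6  18.6  17.8]
```

```bash
python3 - <<'E'
import cv2
a=cv2.imread("pics/scene0.png")[130:350,220:460];b=cv2.imread("pics/top0.png")[80:280,200:460]
a=cv2.resize(a,None,fx=2,fy=2,interpolation=3)
cv2.imwrite("pics/v1.png",cv2.resize(cv2.imread("pics/scene0.png"),None,fx=1.25,fy=1.25))
cv2.imwrite("pics/v2.png",cv2.resize(b,None,fx=3,fy=3,interpolation=3))
E
```

```text
(no output)
```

View pics/v1.png

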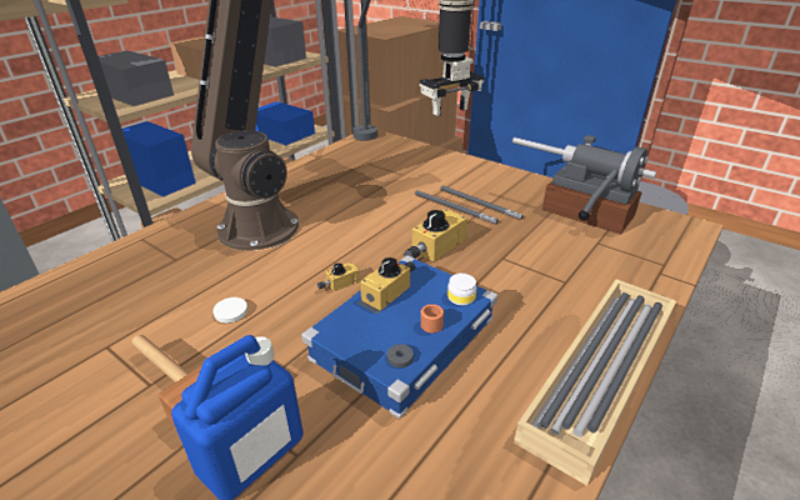

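View pics/v2.png

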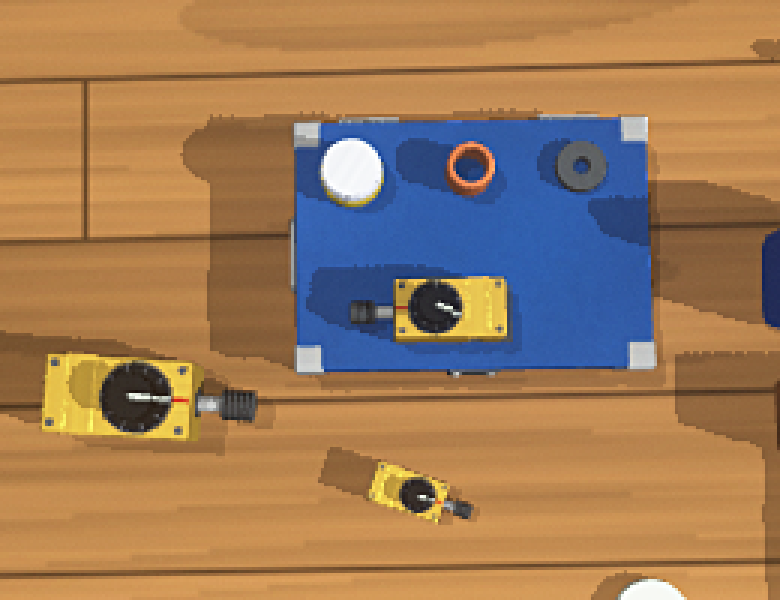

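The wanted lock is the middle-sized one on the case. In the top view its body is at full-image pixel (350,183) and its dial at (345,182). The shackle knob is at (321,184), pointing to world +y, and the white line points roughly away from the red mark. The look-alikes are the big lock at (249,212) and the small one at (340,243), both on the bench.

```bash
cat > h.py <<'E'
from station import arm, imaging, models
import cv2,numpy as np
from scipy.spatial.transform import Rotation as Ro
def cam(f,s=None):
    if "T_tool_cam" in f:
        T=np.eye(4);T[:3,:3]=Ro.from_euler("xyz",s["ee_rot"]).as_matrix();T[:3,3]=s["eef_pos"]
        T=np.linalg.inv(T@f["T_tool_cam"]);return T[:3,:3],T[:3,3]
    return np.array(f["R"]),np.array(f["t"])
def onz(f,uv,z,s=None):
    R,t=cam(f,s);d=R.T@np.array([(uv[0]-f["cx"])/f["fx"],(uv[1]-f["cy"])/f["fy"],1]);c=-R.T@t
    return c+d*(z-c[2])/d[2]
E
python3 - <<'E'
from h import *
f=imaging.grab_frame("top")
P=lambda u,v:(200+u/3,80+v/3)
g={}
for n,uv,z in [("FL",(297,372),.075),("FR",(653,368),.075),("BR",(647,117),.075),("BL",(295,124),.075)]: g[n]=onz(f,P(*uv),z);print(n,g[n].round(3))
print("dial",onz(f,(345.6,181.8),.15).round(3),"boltknob",onz(f,P(364,312),.105).round(3))
for n,uv in [("tl",(395,277)),("tr",(505,277)),("br",(507,340)),("bl",(397,341))]: print(n,onz(f,P(*uv),.129).round(3))
d=g["FL"]-g["FR"]+g["BL"]-g["BR"];print("yaw of +y axis minus 90:",np.arctan2(-d[0],d[1]))
f=imaging.grab_frame("scene");print("scene dial",onz(f,(312.2,213),.15).round(3), "bolt",onz(f,(329,212.7),.1).round(3))
f=imaging.grab_frame("wrist");print(f["T_tool_cam"].round(3).tolist(),f["fx"])
E
```

```text
FL [0.498 0.062 0.075]
FR [ 0.495 -0.284  0.075]
BR [ 0.744 -0.289  0.075]
BL [0.745 0.06  0.075]
dial [ 0.551 -0.072  0.15 ] boltknob [ 0.552 -0.005  0.105]
tl [ 0.581 -0.035  0.129]
tr [ 0.579 -0.138  0.129]
br [ 0.52  -0.138  0.129]
bl [ 0.521 -0.036  0.129]
yaw of +y axis minus 90: -0.007934529045146282
scene dial [ 0.562 -0.077  0.15 ] bolt [0.556 0.006 0.1  ]
[[0.001, -0.953, -0.302, 0.083], [1.0, 0.001, 0.0, 0.001], [0.0, -0.302, 0.953, -0.139], [0.0, 0.0, 0.0, 1.0]] 355.90192193078093
```

play_rows([
  [0.97,0.97,0],
  [0.97,0.97,0],
  [0.97,0.97,0],
  [0.97,0.97,0],
  [0.97,0.97,0],
  [0.97,0.97,0],
  [0.97,0.97,0],
  [0.97,0.97,0],
], twist=[0,0,0,0,0,0,0,0], fingers=1)

```text
t: 1.65
eef_pos: [0.3615, 0.3712, 0.2458]
ee_rot: [-3.141, -0.0, -0.387]
force: [0.7, -0.4, 0.1]
width: 0.0878
gripper_force: 0.0
```

play_rows([
  [0.97,0.97,0],
  [0.97,0.97,0],
  [0.97,0.97,0],
  [0.97,0.97,0],
  [0.97,0.97,0],
  [0.97,0.97,0],
  [0.97,0.97,0],
  [0.97,0.97,0],
], twist=[0,0,0,0,0,0,0,0])

```text
t: 2.65
eef_pos: [0.468, 0.1184, 0.2459]
ee_rot: [-3.141, -0.0, -0.387]
force: [0.5, 1.0, 0.3]
width: 0.0872
gripper_force: 0.0
```

play_rows([
  [0.97,0.97,0],
  [0.97,0.97,0],
  [0.97,0.97,0],
  [0.97,0.97,0],
  [0.97,0.97,0],
  [0.97,0.97,0],
  [0,0,0],
  [0,0,0],
], twist=[0,0,0,0,0,0,0,0])

```text
t: 3.65
eef_pos: [0.5473, -0.0703, 0.2455]
ee_rot: [3.142, 0.0, -0.387]
force: [0.0, 0.1, -0.4]
width: 0.0879
gripper_force: 0.0
```

```bash
cat > look.py <<'E'
from h import *
import sys
s=arm.get_state();f=imaging.grab_frame("wrist")
print("t",s["t"],"pos",s["eef_pos"].round(4),"rot",s["ee_rot"].round(4),"q",s["q"].round(2),"F",s["force"].round(1),"w",round(s["width"],4))
cv2.imwrite("pics/%s.png"%sys.argv[1],cv2.resize(f["pixels"][:,:,::-1],None,fx=1.25,fy=1.25))
np.savez("pics/"+sys.argv[1],p=f["pixels"])
for n,z in [("dial_knob",.150),("bolt_knob",.105),("lock",.12)]:
    for b in models.boxes_of(n,"wrist"):
        if b["confidence"]>.3:print(n,round(b["confidence"],2),np.round(b["extent"]),"world",onz(f,b["extent"][:2],z,s).round(4))
E
python3 look.py w1
```

```text
t 3.65 pos [ 0.5473 -0.0703  0.2455] rot [ 3.1416e+00  2.0000e-04 -3.8750e-01] q [ 0.23  0.16 -0.26 -0.   -1.15  0.96] F [ 0.   0.1 -0.4] w 0.0879
dial_knob 0.81 [321. 195.  67.  65.] world [ 0.5578 -0.075   0.15  ]
bolt_knob 0.67 [248. 213.  44.  31.] world [ 0.5536 -0.0081  0.105 ]
lock 0.76 [320. 181. 187. 122.] world [ 0.5599 -0.0754  0.12  ]
lock 0.76 [352. 308.  64.  52.] world [ 0.4443 -0.0582  0.12  ]
```

View pics/w1.png

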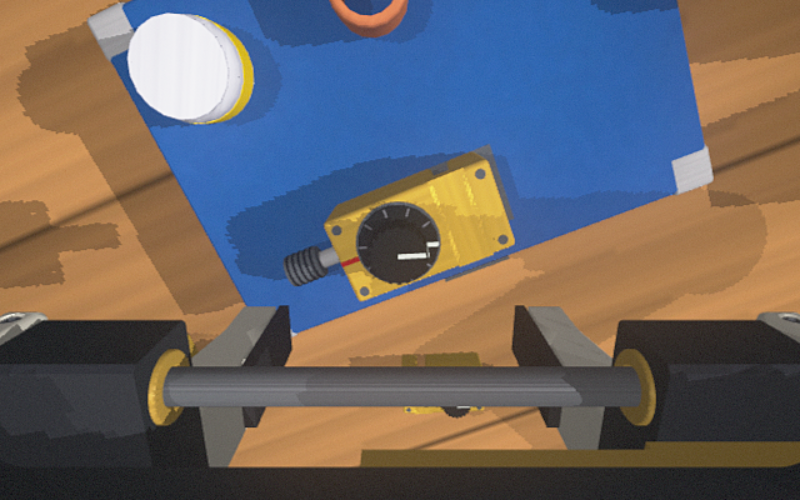

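```bash
cat > rect.py <<'E'
from h import *
def rect(s,f,p,z,c,h=.06,n=380):
    # orthophoto: +y world to left, +x up
    R,t=cam(f,s);K=np.array([[f["fx"],0,f["cx"]],[0,f["fy"],f["cy"]],[0,0,1]])
    w=np.array([[c[0]+h,c[1]+h],[c[0]+h,c[1]-h],[c[0]-h,c[1]-h],[c[0]-h,c[1]+h]])
    u=[];
    for a in w:
        q=K@(R@np.array([a[0],a[1],z])+t);u.append(q[:2]/q[2])
    M=cv2.getPerspectiveTransform(np.float32(u),np.float32([[0,0],[n,0],[n,n],[0,n]]))
    return cv2.warpPerspective(p,M,(n,n),flags=cv2.INTER_CUBIC)
def both(name,c):
    s=arm.get_state();f=imaging.grab_frame("wrist")
    o=[rect(s,f,f["pixels"],z,c) for z in (.154,.134)]
    cv2.imwrite("pics/%s.png"%name,np.hstack(o)[:,:,::-1])
    k=o[0].min(2).astype(int)>170  # white on knob top
    ys,xs=np.nonzero(k[120:260,120:260]);print("white",len(xs))
    print("t",s["t"],s["eef_pos"].round(4),s["ee_rot"].round(3))
E
python3 -c "
from rect import *
both('r1',(.556,-.075))"
```

```text
white 537
t 3.85 [ 0.5473 -0.0696  0.2458] [-3.141 -0.    -0.386]
```

View pics/r1.png

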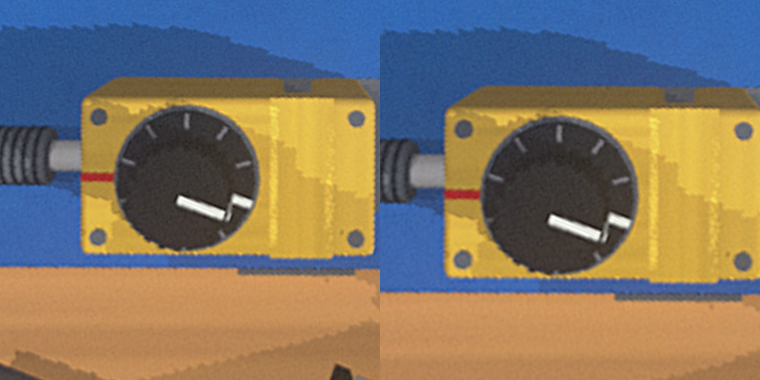

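The white line points to about 2.8 rad (160°) and sits between notches. The red mark is at +y. The dial axis is at about (0.5545, -0.0715), which agrees with the top view. Next I descend onto the knob and grip it.

play_rows([
  [0.3,-0.04,0.5],
  [0,0,0.8],
  [0,0,0.8],
  [0,0,0.8],
  [0,0,0.6],
  [0,0,0],
  [0,0,0],
], twist=[0,0,0,0,0,0,0])

```text
t: 4.78
eef_pos: [0.5553, -0.0721, 0.1585]
ee_rot: [-3.141, -0.001, -0.387]
force: [-0.7, 0.0, 0.0]
width: 0.0875
gripper_force: 0.0
```

play_rows([
  [0,0,0],
  [0,0,0],
  [0,0,0],
  [0,0,0],
  [0,0,0],
  [0,0,0],
], twist=[0,0,0,0,0,0], fingers=0.2, newtons=25)

```text
t: 5.52
eef_pos: [0.5549, -0.0721, 0.1581]
ee_rot: [-3.141, -0.0, -0.387]
force: [1.8, 6.4, -0.2]
width: 0.0333
gripper_force: 3.6
```

play_rows([
  [0,0,0],
  [0,0,0],
  [0,0,0],
], twist=[0,0,0], fingers=0)

```text
t: 5.9
eef_pos: [0.555, -0.072, 0.1581]
ee_rot: [-3.141, -0.0, -0.387]
force: [2.0, 0.9, -0.7]
width: 0.0313
gripper_force: 25.0
```

play_rows([
  [0,0,0],
  [0,0,0],
  [0,0,0],
  [0,0,0],
  [0,0,0],
  [0,0,0],
  [0,0,0],
  [0,0,0],
], twist=[0.8,0.8,0.8,0.8,0.8,0.8,0.8,0.8])

```text
t: 6.9
eef_pos: [0.5537, -0.0729, 0.158]
ee_rot: [3.139, -0.001, -1.351]
force: [-2.2, -1.2, 1.7]
width: 0.0312
gripper_force: 25.0
```

play_rows([
  [0,0,0],
  [0,0,0],
  [0,0,0],
  [0,0,0],
  [0,0,0],
  [0,0,0],
  [0,0,0],
  [0,0,0],
], twist=[0.8,0.8,0.8,0.8,0.8,0.8,0.8,0.8])

```text
t: 7.9
eef_pos: [0.5543, -0.0722, 0.1581]
ee_rot: [3.141, -0.001, -2.311]
force: [-1.6, 2.8, 1.2]
width: 0.0316
gripper_force: 25.0
```

```bash
python3 -c "
from rect import *
s=arm.get_state();print(s['q'].round(2),s['force'].round(1),s['moment'].round(2))
both('r2',(.554,-.072))"
```

```text
[ 0.22  0.24 -0.37 -0.   -0.96 -0.96] [-1.6  2.8  1.2] [ 0.91  0.62 -0.07]
white 1723
t 7.9 [ 0.5543 -0.0722  0.1581] [ 3.141e+00 -1.000e-03 -2.311e+00]
```

View pics/r2.png

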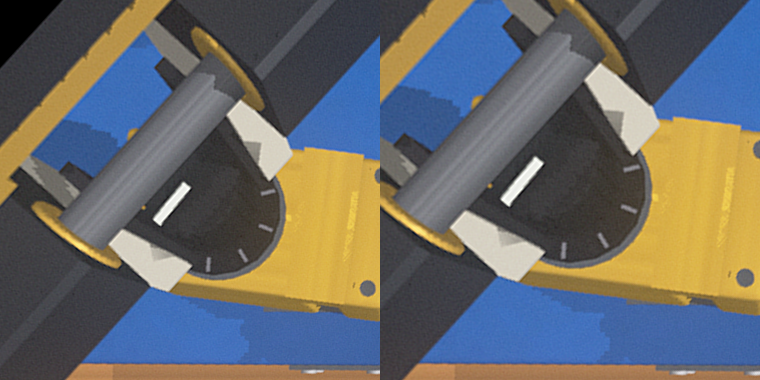

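The line is now at about 50° (0.9 rad) before the mark, following the gripper. The lock has yawed about 5° within its play. I'll turn the rest and let go.

play_rows([
  [0,0,0],
  [0,0,0],
  [0,0,0],
  [0,0,0],
  [0,0,0],
  [0,0,0],
  [0,0,0],
  [0,0,0],
], twist=[0.8,0.8,0.8,0.8,0.8,0.8,0.8,0.6])

```text
t: 8.95
eef_pos: [0.5542, -0.0707, 0.1581]
ee_rot: [3.14, -0.001, 3.045]
force: [-3.7, 10.3, 3.8]
width: 0.0312
gripper_force: 25.0
```

play_rows([
  [0,0,0],
  [0,0,0],
  [0,0,0],
  [0,0,0],
  [0,0,0],
  [0,0,0],
], twist=[0,0,0,0,0,0], fingers=0.7)

```text
t: 9.7
eef_pos: [0.5548, -0.0722, 0.158]
ee_rot: [-3.142, -0.0, 3.046]
force: [0.3, -0.0, 1.2]
width: 0.0617
gripper_force: 0.0
```

play_rows([
  [0,0,-0.8],
  [0,0,-1],
  [0,0,-1],
  [0,0,-0.8],
  [0,0,0],
  [0,0,0],
], twist=[0,0,0,0,0,0])

```text
t: 10.45
eef_pos: [0.5544, -0.0721, 0.2474]
ee_rot: [3.141, -0.001, 3.046]
force: [-0.4, -0.9, -0.3]
width: 0.0612
gripper_force: 0.0
```

```bash
python3 -c "
from rect import *
s=arm.get_state();print(s['q'].round(2),s['force'].round(1),s['moment'].round(2))
both('r3',(.554,-.06))"; python3 look.py w2
```

```text
[ 0.22  0.17 -0.24 -0.   -1.16 -1.89] [-0.4 -0.9 -0.3] [ 0.06 -0.15  0.03]
white 519
t 10.45 [ 0.5544 -0.0721  0.2474] [ 3.141e+00 -1.000e-03  3.046e+00]
t 10.5 pos [ 0.5543 -0.0721  0.2471] rot [-3.1415e+00 -1.4000e-03  3.0463e+00] q [ 0.22  0.17 -0.24 -0.   -1.16 -1.89] F [-0.   1.  -0.1] w 0.0614
dial_knob 0.82 [635.  66.   6.  44.] world [0.4784 0.131  0.15  ]
dial_knob 0.79 [323. 204.  68.  62.] world [ 0.5502 -0.0711  0.15  ]
bolt_knob 0.66 [540.  63.  71.  35.] world [0.4709 0.0975 0.105 ]
bolt_knob 0.61 [398. 196.  49.  24.] world [ 0.5641 -0.0098  0.105 ]
lock 0.81 [340.   9.  67.  17.] world [ 0.424  -0.0474  0.12  ]
lock 0.69 [330. 195. 188.  91.] world [ 0.5528 -0.066   0.12  ]
```

View pics/r3.png

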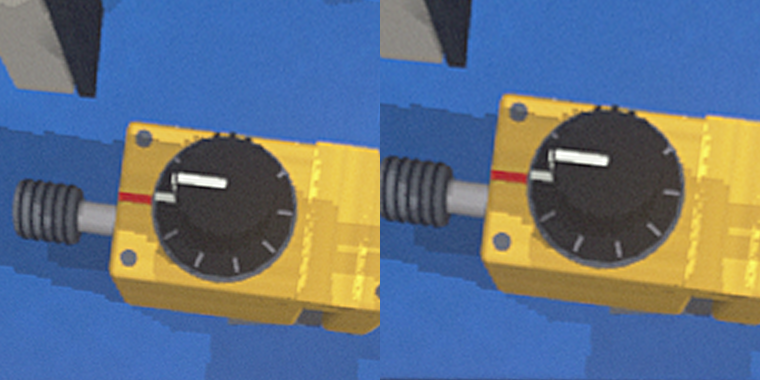

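The white line sits home at the red mark, with the line at (165,197) and the mark at (135,197) in the left panel. The lock is yawed about -0.105 rad. Next I turn the gripper across the shackle and move over its knob.

play_rows([
  [0,0,0],
  [0,0,0],
  [0,0,0],
  [0,0,0],
  [0,0,0],
  [0,0,0],
  [0,0,0],
  [0,0,0],
], twist=[-0.8,-0.8,-0.8,-0.8,-0.8,-0.8,-0.8,-0.8], fingers=0.55)

```text
t: 11.7
eef_pos: [0.5547, -0.0722, 0.2477]
ee_rot: [3.141, -0.001, -2.273]
force: [-0.5, 0.2, -0.3]
width: 0.0485
gripper_force: 0.0
```

play_rows([
  [0,0,0],
  [0,0,0],
  [0,0,0],
  [0,0,0],
  [0,0,0],
  [-0.9,0,0],
  [-1,0,0],
  [-0.93,0,0],
], twist=[-0.8,-0.8,-0.8,-0.8,-0.8,0,0,0])

```text
t: 12.7
eef_pos: [0.5622, -0.0011, 0.2477]
ee_rot: [3.141, -0.0, -1.677]
force: [-0.0, 0.0, -0.3]
width: 0.0487
gripper_force: 0.0
```

play_rows([
  [0,0,0.8],
  [0,0,0.8],
  [0,0,0],
  [0,0,0],
], twist=[0,0,0,0])

```text
t: 13.2
eef_pos: [0.5627, -0.0019, 0.2087]
ee_rot: [-3.141, -0.0, -1.677]
force: [0.3, 0.1, -0.3]
width: 0.048
gripper_force: 0.0
```

```bash
python3 look.py w3
```

```text
t 13.2 pos [ 0.5627 -0.0019  0.2087] rot [-3.1411e+00 -2.0000e-04 -1.6767e+00] q [ 0.34  0.2  -0.29  0.   -1.07 -0.45] F [ 0.3  0.1 -0.3] w 0.048
dial_knob 0.77 [322. 108.  82.  88.] world [ 0.5548 -0.0736  0.15  ]
dial_knob 0.56 [540. 104.  47.  41.] world [ 0.4383 -0.0634  0.15  ]
bolt_knob 0.98 [543.  49.  29.  38.] world [ 0.4123 -0.0923  0.105 ]
bolt_knob 0.69 [317. 198.  29.  49.] world [ 0.5652 -0.0097  0.105 ]
bolt_knob 0.46 [324. 108.  79.  83.] world [ 0.5533 -0.0708  0.105 ]
lock 0.82 [389. 343.  22.  33.] world [0.5215 0.1077 0.12  ]
lock 0.7 [325. 111. 102. 222.] world [ 0.5533 -0.0699  0.12  ]
```

View pics/w3.png

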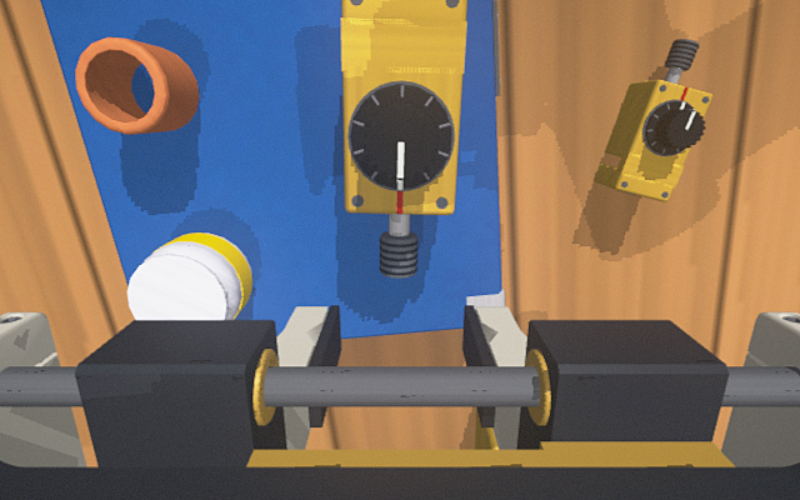

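Both the jaw line and the shackle knob at (398,255) are centred, so I go down and grip.

play_rows([
  [0.1,-0.05,0.6],
  [0,0,0.8],
  [0,0,0.8],
  [0,0,0.8],
  [0,0,0.8],
  [0,0,0.47],
  [0,0,0],
], twist=[0,0,0,0,0,0,0])

```text
t: 14.28
eef_pos: [0.5626, -0.0047, 0.1002]
ee_rot: [3.14, -0.001, -1.677]
force: [-0.1, -0.0, 0.4]
width: 0.0483
gripper_force: 0.0
```

play_rows([
  [0,0,0],
  [0,0,0],
  [0,0,0],
  [0,0,0],
  [0,0,0],
  [0,0,0],
], twist=[0,0,0,0,0,0], fingers=0, newtons=30)

```text
t: 15.02
eef_pos: [0.5636, -0.0043, 0.1017]
ee_rot: [-3.141, 0.0, -1.677]
force: [-0.4, 0.8, 4.8]
width: 0.0213
gripper_force: 30.0
```

play_rows([
  [-0.17,0,0],
  [-0.17,0,0],
  [-0.17,0,0],
  [-0.17,0,0],
  [-0.17,0,0],
  [-0.17,0,0],
  [-0.17,0,0],
  [-0.05,0,0],
], twist=[0,0,0,0,0,0,0,0])

```text
t: 16.02
eef_pos: [0.5664, 0.0262, 0.1013]
ee_rot: [3.141, -0.001, -1.676]
force: [1.7, -11.3, 5.5]
width: 0.021
gripper_force: 29.9
```

play_rows([
  [0,0,0],
  [0,0,0],
  [0,0,0],
], twist=[0,0,0])

```text
t: 16.4
eef_pos: [0.5665, 0.0261, 0.1013]
ee_rot: [3.141, -0.001, -1.677]
force: [2.0, -6.2, 3.7]
width: 0.0211
gripper_force: 29.9
```

play_rows([
  [0,0,0],
  [0,0,0],
  [0,0,0],
  [0,0,0],
  [0,0,-1],
  [0,0,-1],
  [0,0,-1],
  [0,0,-1],
], twist=[0,0,0,0,0,0,0,0], fingers=0.6)

```text
t: 17.4
eef_pos: [0.5664, 0.0265, 0.202]
ee_rot: [3.141, 0.0, -1.677]
force: [0.1, -0.2, -0.6]
width: 0.0529
gripper_force: 0.0
```

play_rows([
  [0,0,-1],
  [0.9,0.05,-0.4],
  [0.9,0,0],
  [0.9,0,0],
  [0.9,0,0],
  [0.8,0,0],
  [0,0,0],
  [0,0,0],
], twist=[0,0,0,0,0,0,0,0], fingers=1)

```text
t: 18.4
eef_pos: [0.5535, -0.083, 0.2361]
ee_rot: [3.141, 0.0, -1.677]
force: [0.4, 0.9, 0.2]
width: 0.0873
gripper_force: 0.0
```

```bash
python3 -c "
from rect import *
s=arm.get_state();f=imaging.grab_frame('wrist')
o=[rect(s,f,f['pixels'],z,(.555,-.06),.09) for z in (.129,.099)]
cv2.imwrite('pics/r4.png',np.hstack(o)[:,:,::-1]);print(s['eef_pos'],s['ee_rot'],s['t'])"
```

```text
[ 0.5535403  -0.08298283  0.23610363] [ 3.14129663e+00  8.44568446e-05 -1.67738033e+00] 18.4
```

View pics/r4.png

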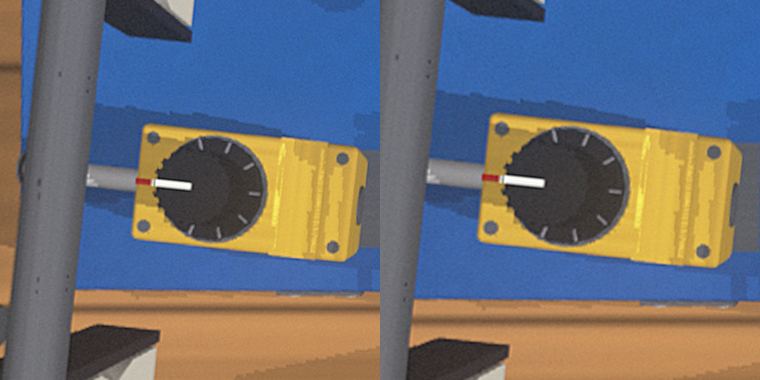

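play_rows([
  [-0.9,0,0],
  [-0.9,0,0],
  [-0.9,0,0],
  [-0.9,0,0],
  [-0.8,0,0],
  [0,0,0],
], twist=[0,0,0,0,0,0])

```text
t: 19.2
eef_pos: [0.5654, 0.0281, 0.2362]
ee_rot: [3.142, 0.0, -1.675]
force: [-0.9, 0.2, 0.3]
width: 0.0877
gripper_force: 0.0
```

```bash
python3 look.py w4; python3 - <<'E'
import cv2
cv2.imwrite("pics/w4c.png",cv2.resize(cv2.imread("pics/w4.png")[:400,200:600],None,fx=1.5,fy=1.5))
E
```

```text
t 19.2 pos [0.5654 0.0281 0.2362] rot [ 3.1415  0.     -1.6747] q [ 0.4   0.19 -0.25 -0.   -1.14 -0.5 ] F [-0.9  0.2  0.3] w 0.0877
dial_knob 0.84 [526.  68.  43.  42.] world [ 0.4346 -0.0523  0.15  ]
dial_knob 0.74 [423. 345.  53.  27.] world [0.4986 0.1407 0.15  ]
dial_knob 0.68 [322.  58.  76.  80.] world [ 0.5547 -0.0706  0.15  ]
bolt_knob 0.96 [319. 165.  26.  90.] world [0.5646 0.003  0.105 ]
bolt_knob 0.73 [423. 261.  28.  51.] world [0.4861 0.0933 0.105 ]
bolt_knob 0.59 [532.  18.  25.  34.] world [ 0.4081 -0.0842  0.105 ]
bolt_knob 0.38 [322. 105.  92. 209.] world [ 0.5573 -0.0415  0.105 ]
lock 0.81 [416. 297.  74. 122.] world [0.4961 0.1178 0.12  ]
lock 0.78 [323. 106.  97. 213.] world [ 0.5567 -0.0414  0.12  ]
```

View pics/w4c.png

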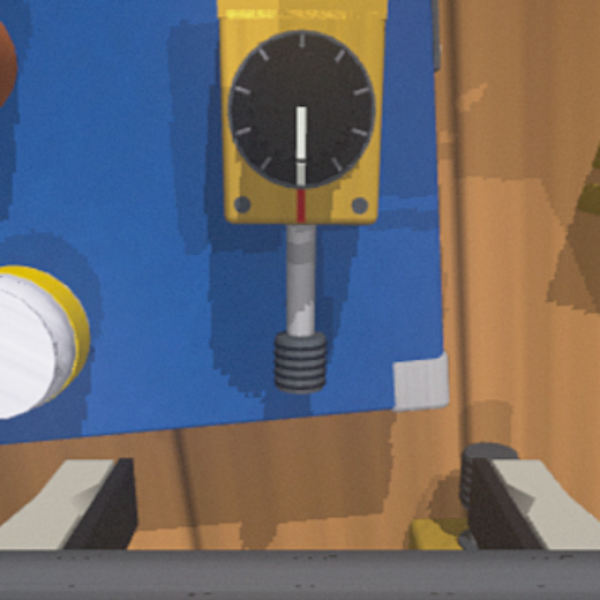

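```bash
python3 - <<'E'
from h import *
s=arm.get_state();f=imaging.grab_frame("wrist")
P=lambda u,v:((u/1.5+200)/1.25,v/1.875)
e=onz(f,P(300,222),.129,s);i=onz(f,P(300,336),.108,s);o=onz(f,P(300,391),.108,s)
print(e,i,o,"gap",np.linalg.norm((i-e)[:2]),"len",np.linalg.norm((o-i)[:2]))
print("shut w3 gap: ")
E
```

```text
[ 0.55941988 -0.03606576  0.129     ] [0.56454484 0.01144389 0.108     ] [0.56709475 0.03532609 0.108     ] gap 0.04778527894274402 len 0.02401793957179005
shut w3 gap:
```

The gap between body and knob is 47.8 mm, against 18 mm when shut, so the shackle is drawn 29.8 mm. Next I grip the body at lock_grip.

play_rows([
  [0.9,0,0],
  [0.9,0,0],
  [0.9,0,0],
  [0.9,0,0],
  [0.85,0,0],
  [0,0,0.5],
  [0,0,0.8],
  [0,0,0.8],
], twist=[0,0,0,0,0,0,0,0])

```text
t: 20.45
eef_pos: [0.5532, -0.084, 0.1827]
ee_rot: [3.141, 0.0, -1.677]
force: [0.3, 0.2, 0.9]
width: 0.0876
gripper_force: 0.0
```

play_rows([
  [0,0,0.8],
  [0,0,0.8],
  [0,0,0.6],
  [0,0,0.35],
  [0,0,0],
  [0,0,0],
], twist=[0,0,0,0,0,0])

```text
t: 21.2
eef_pos: [0.554, -0.084, 0.1207]
ee_rot: [-3.141, 0.0, -1.677]
force: [0.3, -0.4, 0.9]
width: 0.0874
gripper_force: 0.0
```

play_rows([
  [0,0,0],
  [0,0,0],
  [0,0,0],
  [0,0,0],
  [0,0,0],
  [0,0,0],
  [0,0,0],
], twist=[0,0,0,0,0,0,0], fingers=0.2, newtons=50)

```text
t: 22.08
eef_pos: [0.5537, -0.084, 0.1202]
ee_rot: [-3.141, -0.0, -1.677]
force: [1.2, -0.0, 1.4]
width: 0.0559
gripper_force: 50.0
```

play_rows([
  [0,0,-0.2],
  [0,0,-0.3],
  [0,0,-0.4],
  [0,0,-0.4],
  [0,0,-0.4],
  [0,0,-0.4],
  [0,0,-0.4],
  [0,0,-0.4],
], twist=[0,0,0,0,0,0,0,0])

```text
t: 23.08
eef_pos: [0.5535, -0.0841, 0.1932]
ee_rot: [3.142, 0.0, -1.677]
force: [-0.3, 0.3, -7.6]
width: 0.056
gripper_force: 50.0
```

play_rows([
  [0,0,-0.4],
  [0,0,-0.4],
  [0,0,-0.4],
  [0,0,-0.3],
  [0,0,-0.3],
  [0,0,-0.1],
  [0,0,0],
  [0,0,0],
], twist=[0,0,0,0,0,0,0,0])

```text
t: 24.08
eef_pos: [0.5533, -0.0841, 0.2397]
ee_rot: [3.141, -0.0, -1.677]
force: [0.8, -0.6, -7.2]
width: 0.0557
gripper_force: 50.0
```

```bash
python3 - <<'E'
from h import *
f=imaging.grab_frame("scene")
cv2.imwrite("pics/s9.png",cv2.resize(f["pixels"][80:330,180:480,::-1],None,fx=2.4,fy=2.4,interpolation=3))
print(arm.get_state())
E
```

```text
{'t': 24.125, 'q': array([ 1.98912121e-01,  1.74278103e-01, -2.54036321e-01, -1.07943518e-04,
       -1.14317463e+00, -3.04929250e-01]), 'qd': array([ 0.00061726, -0.00087445,  0.00190976,  0.00248491,  0.00124469,
       -0.00038219]), 'joint_efforts': array([ 3.01509848e-03, -4.67507458e+01,  3.16054022e+01,  7.99693018e+00,
        3.92744690e-02, -3.04514951e-04]), 'eef_pos': array([ 0.55330616, -0.0840878 ,  0.23967647]), 'ee_rot': array([ 3.14090240e+00, -1.14311973e-04, -1.67685822e+00]), 'force': array([ 0.07759817,  0.16399255, -7.27920934]), 'moment': array([-0.02297948, -0.05534687, -0.03920161]), 'gripper_force': 49.98186707496643, 'width': 0.05570314743910005}
```

View pics/s9.png

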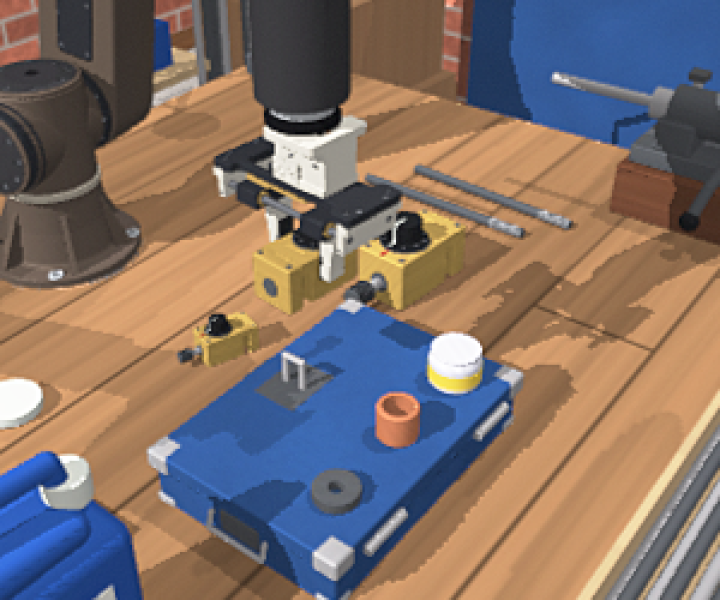

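The picture shows the staple bare at (292,370) and the lock held upright in the fingers at (300,270). The tin, coupling and die are where they were. The lock has risen about 119 mm and the gripper carries 7.3 N.

```bash
python3 -c "
from station import arm
print(arm.job_done())"
```

```text
the job is handed in; nothing more can be done
None
```

I handed the job in at about 24 s on the robot's clock: the dial was clicked home and the shackle drawn about 29.8 mm on the staple. The lock is held upright and still about 119 mm above the lid, and no bystander I could see had moved; the judge's verdict was not returned.

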